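# Touch off a bolted casting and pin its reference bore

## Task

The casting was bolted to the fixture plate a little askew. Take the setting pin from its stand and find the casting by feel: touch the shank gently and steadily against its upright faces at three points, pausing a moment at each - first on the far long side (the one away from the robot) near its left end, then on the same side near its right end, then on the middle of its right-hand end face. Then lower the pin gently into the smaller bore until its shoulder sits down on the casting, let go, and leave everything else where it is.

Things in the scene. Friction and masses are not known exactly. Their poses are not given: they have to be found in the camera images.
- fixture: Dark steel fixture plate fixed to the table, 170 (x) x 180 (y) x 25 mm high; a grey aluminium casting is bolted on it. Origin: centre of its underside, on the table; x points away from the robot, y to the robot's left (yaw within 0.35 rad), z up. The casting's place on it is not exact: up to 6 mm off in x and in y, and turned up to 0.06 rad either way about its own centre.
- casting_nominal (a point): Where the middle of the casting's top would be if it were not askew: 85 mm above the plate's origin; axes as the plate's. The casting is a rigid, hard block, 50 (x) x 110 (y) x 60 mm high. Far long side (+x) and right end (-y) are plain upright faces; on its near side two bolted ears stand out to 57 mm from its centre, up to 50 mm above the table. Press on it with less than 20 N.
- nominal_bore (a point): Where the mouth of the smaller bore (13 mm wide, 1.5 mm chamfer, right through, upright) would be if the casting were not askew: on its long centre line, 30 mm from its centre to -y, in its top. The real bore is up to 10 mm away, but exactly 30 mm from the casting's real centre. A larger bore, 25 mm wide, lies 28 mm from the centre to +y.
- stand: Dark steel stand fixed to the table, block 60 x 60 x 55 mm high on a grey foot 90 x 90 x 6 mm, with a vertical 15 mm hole that holds the pin. Origin: centre of its underside; yaw within 0.3 rad.
- pin_grip (a point): Centre of the handle, half-way up, of the loose steel setting pin (about 0.22 kg): square handle 26 x 26 x 50 mm high, resting on the stand's top, flats parallel to the stand's sides; z up along the pin, x and y across the flats. The handle's flat underside (the shoulder) lies 25 mm below this point; under it is a round shank 12 mm in diameter, 45 mm long.
- pin_tip (a point): Centre of the flat lower end of the pin's shank, 70 mm below the handle's centre.
- screwdriver: Bystander, not to be moved: a screwdriver with a black handle, 170 mm long, lying between the work places.
- tape: Bystander, not to be moved: a roll of paper tape, 100 mm across, 22 mm high.
- spray: Bystander, not to be moved: an upright spray can, 60 mm across, 170 mm high.
- case: Bystander, not to be moved: a flat blue plastic case, 80 x 170 x 30 mm high.
- wood: Bystander, not to be moved: a wooden strip, 50 x 160 x 20 mm high.
- collar: Bystander, not to be moved: a brass cylinder, 32 mm across, 30 mm high.
Not all that is in view belongs to the job. What is shaped like the fixture but brown or turquoise is not meant.

How it is judged:
On the way, in this order (a step that is already met when the one before it is completed fails the run):
1. the pin's shank pressed (over 1 N) for 0.2 s on the far long side near its left end (tip 15 to 53 mm left of the plate's centre, at least 4 mm below the casting's top) (contact force between pin and fixture above 1 N and x of pin_tip in the frame of fixture between 0.016 and 0.045 m and y of pin_tip in the frame of fixture between 0.015 and 0.053 m and z of pin_tip in the frame of fixture between 0.028 and 0.081 m), for 0.2 s.
2. then on the same side near its right end, for 0.2 s (tip 15 to 53 mm right of the plate's centre) (contact force between pin and fixture above 1 N and x of pin_tip in the frame of fixture between 0.016 and 0.045 m and y of pin_tip in the frame of fixture between -0.053 and -0.015 m and z of pin_tip in the frame of fixture between 0.028 and 0.081 m), for 0.2 s.
3. then on the middle of the right-hand end face, for 0.2 s (tip within 22 mm of the plate's centre line) (contact force between pin and fixture above 1 N and x of pin_tip in the frame of fixture between -0.022 and 0.022 m and y of pin_tip in the frame of fixture between -0.078 and -0.051 m and z of pin_tip in the frame of fixture between 0.028 and 0.081 m), for 0.2 s.
At the end, for the whole second after the job is handed in: The pin stands upright (within 0.08 rad) and at rest in the casting's smaller bore (within 14 mm of its nominal place, which only that bore allows at this depth), its shoulder down on the casting to within 2 mm, released (z of pin_tip in the frame of fixture between 0.035 and 0.042 m and horizontal distance between pin_grip and nominal_bore below 0.014 m and angle between pin_grip's own z axis and vertical below 0.08 rad and linear speed of pin below 0.02 m/s); the robot touches nothing.
It fails at once if the pin pressed on or struck the casting or its plate with more than 20 N (contact force between pin and fixture above 20 N).
It fails at once if a bystander moved by more than 20 mm (distance of any of screwdriver, tape, spray, case, wood, collar from where it was at the start of the episode above 0.02 m).
It also fails if it takes over 72 s, if anything falls off the work surface, if the arm or the gripper's body presses on something with over 40 N, if the wrist force passes 120 N, or if a joint passes its speed limit or range.

## Robot

A 7-joint arm with a two-finger parallel gripper is mounted at the origin on the work surface. World frame = base frame: x ahead of the robot, y to its left, z up, the work surface at z = 0. Lengths are in m, angles in rad, forces in N, time in s.
With the tool pointing down it reaches from about 0.4 to 0.85 m from the base axis. Payload 4.4 kg.
Tool frame: the origin (TCP) lies midway between the tips of the shut fingers; the grasp point (between the pads) lies 19 mm behind it (ctrl.pinch_z is the distance from the TCP to the grasp point, in m); z points along the fingers, x is the direction in which the jaws open and shut, and the axes are right-handed (so a half turn about z gives the same grasp; the last joint's range is limited). The gripper opens to 94 mm and grips with 3 to 60 N. Pads are 16 mm wide; open, the fingers measure 119 mm over their backs; the gripper's body (75 mm by 177 mm) begins 78 mm behind the grasp point.
Start: joints at [1.044, 0.628, 0.038, 1.517, -0.027, 0.996, -0.02], TCP at [0.289, -0.582, 0.205] pointing down, gripper open.
Joint ranges: [-3.06, 3.06], [-0.37, 2.12], [-1.25, 1.32], [0.18, 2.47], [-1.1, 4.24], [0.23, 1.98], [-2.94, 2.94]. Speed limits (rad/s): [2.57, 2.57, 3.14, 3.14, 3.14, 3.14, 3.14].

## Interface

Orientations are given as [roll, pitch, yaw] about the fixed x, y, z axes, in that order (R = Rz(yaw) Ry(pitch) Rx(roll)).
In Python, from plant import ctrl gives the robot as it stands.
- The arm moves only by the shell command python3 -m pendant 'ROWS' [FORCE]. ROWS is JSON, a list that holds one entry, the list of rows, each a list of 7 numbers: the shift along the world's x, y, z in mm, then the turn, a rotation vector about the world's x, y, z in degrees, then the finger opening in mm, from 0 to 94. In form: [[[x, y, z, wx, wy, wz, fingers], ...]]. A call has 1 to 10 rows; each row is the pose to reach, as a shift and turn from the pose measured when the call began; what a row does not reach only later rows make up. A row lasts 1/10 s, in which the tool goes at most 50 mm and 8.59 degrees, less where a joint would pass 70% of its speed; a pose out of reach is approached as far as the arm can. A call with a gripper value outside its range is refused whole. The fingers move at their own pace and stop on an object; FORCE is the grip in N (left out, the last holds). Time passes only in rows, so rows that repeat a pose let the fingers close. It gives the time, the measured TCP pose, the force and the opening at its end, in the units of the state.
- ctrl.read_state(): the state, without advancing time (a new reading comes with each control period).
- ctrl.snapshot(name): name is "side" or "top" or "wrist"; returns the picture (384x512x3 uint8, blue, green, red); there is no depth.
- ctrl.calibration(name): a dict with "vertical_fov" (degrees; the focal length in pixels is half the picture's height over the tangent of half this angle, whatever the lens; pixels are square), "cx", "cy" (the principal point, pixels), "xyz" and "rotation" of the camera in the world; the wrist camera has in their place "hand_eye" (4x4, takes a point from camera to tool coordinates, whose origin is the TCP and whose axes are the tool frame's). Camera axes: x right, y up, looking along -z (the intrinsics and any distortion apply to the point x, -y, -z); pixel columns grow to the right and rows downward; lengths in m; the calibration is good to about 2 mm. A picture is of the moment at which its call begins: read the wrist's pose just before it. calibration takes no time and is no camera call.
- ctrl.close_job(): hands the job in, once; it reports no verdict.
The state is a dict: "t": time; "joint_positions": joint angles; "qvel": joint speeds; "joint_efforts": joint torques, N m; "tcp_pos": TCP position; "orientation": TCP orientation; "contact_force": force on the tool from outside, world axes, zero at the start; "wrist_torque": the same for the moment, N m; "gripper_width": finger opening in m.
Only numpy, scipy, OpenCV 4.12 (cv2) and the standard library are available. Lean on these libraries where they do the work, as an engineer would, in place of code of your own. Each camera call takes 0.05 s, during which the arm holds its last target.

## Working session

There is one attempt and no reset: what is moved stays moved. The work goes in short steps, Python scripts to look and compute and a shell command to move; the robot and the scene stay as the last step left them, time stands still between calls to the robot, and variables do not carry over. Pictures are saved under pics/ and viewed, and the job is handed in when it is done.

```bash
ls; mkdir -p pics
python3 - <<'E'
from plant import ctrl
import cv2
s=ctrl.read_state(); print(s)
for n in ("top","side","wrist"):
    c=ctrl.calibration(n); print(n,c)
    cv2.imwrite(f"pics/{n}0.png",ctrl.snapshot(n))
print(ctrl.pinch_z)
E
```

```text
pics
{'t': 0.0, 'joint_positions': array([ 1.04418755,  0.62929544,  0.03841422,  1.51833394, -0.02698593,
        0.99627775, -0.02001718]), 'qvel': array([-0.00038136,  0.0005183 ,  0.00195622, -0.00024998, -0.00080697,
        0.00015793, -0.00110223]), 'joint_efforts': array([ 3.38825257e-04, -5.49735332e+01,  1.14402082e+00, -1.86635596e+01,
       -5.21173887e-02,  2.36863521e-02,  1.83388142e-04]), 'tcp_pos': array([ 0.28879006, -0.58160811,  0.20459735]), 'orientation': array([ 3.14157689e+00,  1.79727648e-03, -1.10997388e+00]), 'contact_force': array([-0.36842729,  0.43012744, -0.64026615]), 'wrist_torque': array([ 0.03975604, -0.00711667,  0.06261641]), 'gripper_width': 0.0941381253326646}
top {'vertical_fov': 51.50747235819613, 'cx': 256.14157857347993, 'cy': 189.02073258588374, 'xyz': array([ 0.29145657, -0.01121251,  1.18462412]), 'rotation': array([ 0.21389106,  0.00697268, -1.68528978])}
side {'vertical_fov': 47.58828855107565, 'cx': 258.72286895091867, 'cy': 191.27995424672346, 'xyz': array([0.35710016, 0.99510351, 0.77561282]), 'rotation': array([ 0.9765195 ,  0.00471473, -2.99784068])}
wrist {'vertical_fov': 60.600720575829826, 'cx': 252.62552283204886, 'cy': 196.92951148364094, 'hand_eye': array([[ 9.99999798e-01, -6.04565337e-04,  1.93706243e-04,
         6.30027745e-04],
       [-5.43148207e-04, -9.72728191e-01, -2.31947346e-01,
        -6.60479037e-02],
       [ 3.28650848e-04,  2.31947194e-01, -9.72728323e-01,
        -1.78967410e-01],
       [ 0.00000000e+00,  0.00000000e+00,  0.00000000e+00,
         1.00000000e+00]])}
0.0188
```

View pics/top0.png

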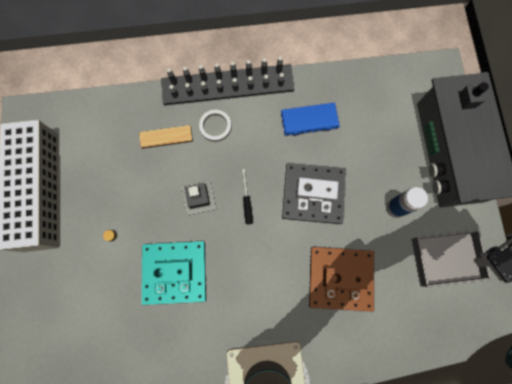

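View pics/side0.png

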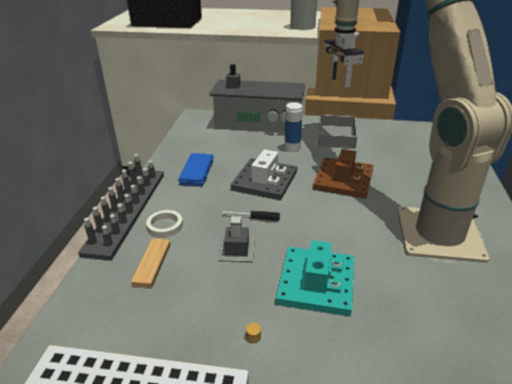

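View pics/wrist0.png

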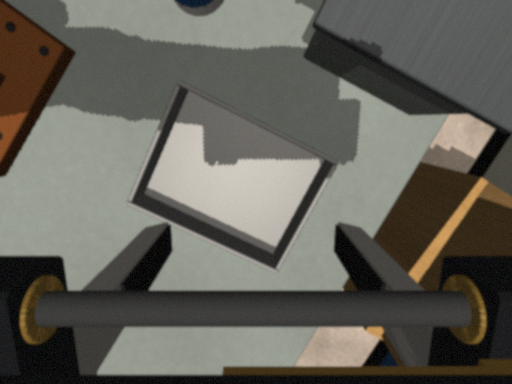

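The top view shows three fixture-like things: the dark plate with a grey casting at (314,193), a brown one at (342,279) and a turquoise one at (173,272). The dark steel one is the one meant. The stand, with the pin on its grey foot, is at (199,196), and the pin rack at (228,84) doesn't belong to the job. I'll enlarge both to confirm.

Run:
```python
import cv2,numpy as np
im=cv2.imread("pics/top0.png")
a=cv2.resize(im[155:230,275:355],None,fx=8,fy=8,interpolation=cv2.INTER_CUBIC)
b=cv2.resize(im[170:225,170:225],None,fx=10,fy=10,interpolation=cv2.INTER_CUBIC)
cv2.imwrite("pics/c_fix.png",a);cv2.imwrite("pics/c_st.png",b)
```

```text
(no output)
```

View pics/c_fix.png

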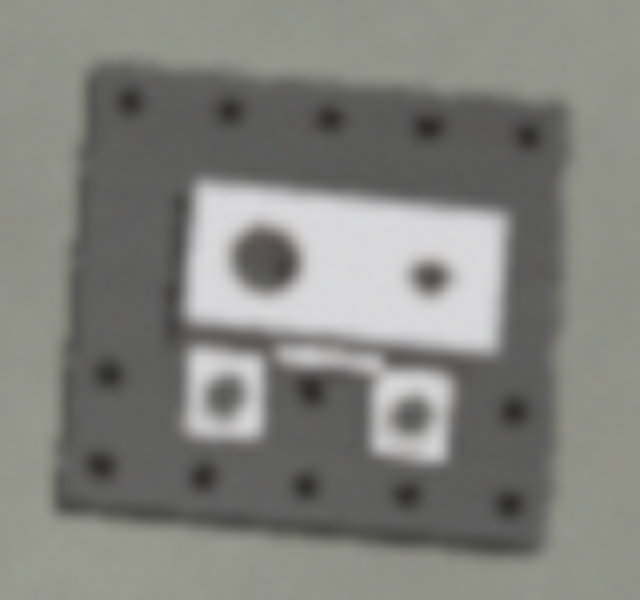

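View pics/c_st.png

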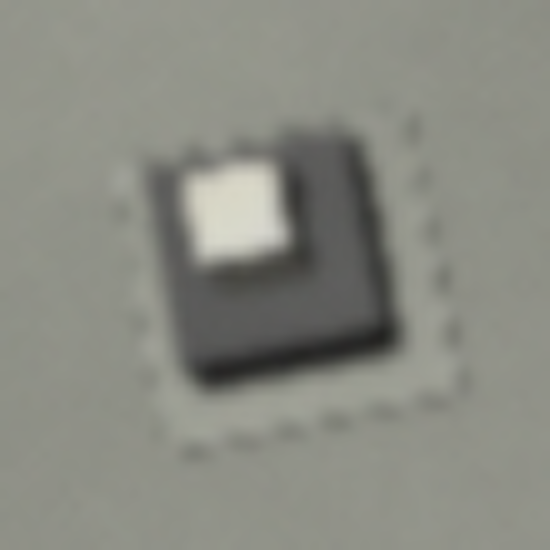

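The crops confirm it: dark plate with a light grey casting, bores at crop (430,277) and (265,260). The stand has a light square handle at crop (238,212).

```bash
cat > h.py <<'E'
import numpy as np
from scipy.spatial.transform import Rotation as Rn
from plant import ctrl
def cam(n,s=None):
    c=ctrl.calibration(n); f=192/np.tan(np.radians(c["vertical_fov"])/2)
    if n=="wrist":
        H=c["hand_eye"]; R=Rn.from_euler("xyz",s["orientation"]).as_matrix()
        return f,c["cx"],c["cy"],R@H[:3,:3],R@H[:3,3]+s["tcp_pos"]
    return f,c["cx"],c["cy"],Rn.from_euler("xyz",c["rotation"]).as_matrix(),np.array(c["xyz"])
def ray(C,uv,z):
    f,cx,cy,R,p=C
    d=R@np.array([(uv[0]-cx)/f,-(uv[1]-cy)/f,-1]); return p+d*(z-p[2])/d[2]
def proj(C,X):
    f,cx,cy,R,p=C; q=R.T@(np.asarray(X)-p); return np.array([cx-f*q[0]/q[2],cy+f*q[1]/q[2]])
E
python3 - <<'E'
from h import *
C=cam("top")
def P(l,o,k,z): 
    r=np.array([ray(C,((u+.5)/k-.5+o[0],(v+.5)/k-.5+o[1]),z) for u,v in l]); 
    print(r.round(4)[:,:2].tolist(),"mean",r.mean(0).round(4)); return r
def yaw(r):# TL,TR,BR,BL : left=+y
    e=[(r[0]-r[1]),(r[3]-r[2])]; e2=[(r[0]-r[3]),(r[1]-r[2])]
    print("yaw",[round(np.arctan2(-v[0],v[1]),4) for v in e],[round(np.arctan2(v[1],v[0]),4) for v in e2],"len",[np.linalg.norm(v).round(4) for v in e+e2])
o=(275,155)
yaw(P([(92,65),(565,105),(540,552),(58,510)],o,8,.025))
yaw(P([(195,180),(508,212),(497,352),(185,322)],o,8,.085))
P([(430,277)],o,8,.085);P([(265,260)],o,8,.085)
o=(170,170)
yaw(P([(183,170),(275,158),(292,250),(203,267)],o,10,.105))
yaw(P([(148,165),(350,137),(395,330),(195,370)],o,10,.055))
E
```

```text
[[0.6131, -0.1311], [0.5769, -0.3059], [0.4109, -0.2695], [0.4466, -0.0967]] mean [ 0.5119 -0.2008  0.025 ]
yaw [np.float64(-0.2042), np.float64(-0.2032)] [np.float64(-0.2038), np.float64(-0.2155)] len [np.float64(0.1785), np.float64(0.1765), np.float64(0.1701), np.float64(0.1699)]
[[0.5501, -0.1557], [0.5257, -0.2643], [0.4762, -0.2525], [0.4995, -0.1452]] mean [ 0.5129 -0.2044  0.085 ]
yaw [np.float64(-0.2215), np.float64(-0.2139)] [np.float64(-0.2054), np.float64(-0.2339)] len [np.float64(0.1112), np.float64(0.1098), np.float64(0.0517), np.float64(0.0509)]
[[0.5056, -0.2332]] mean [ 0.5056 -0.2332  0.085 ]
[[0.5184, -0.1763]] mean [ 0.5184 -0.1763  0.085 ]
[[0.5543, 0.1575], [0.5547, 0.1317], [0.5281, 0.1292], [0.5262, 0.1541]] mean [0.5408 0.1431 0.105 ]
yaw [np.float64(0.0173), np.float64(0.0775)] [np.float64(0.119), np.float64(0.0943)] len [np.float64(0.0257), np.float64(0.025), np.float64(0.0283), np.float64(0.0267)]
[[0.5691, 0.1753], [0.5707, 0.1161], [0.5122, 0.1081], [0.5072, 0.1664]] mean [0.5398 0.1415 0.055 ]
yaw [np.float64(0.0257), np.float64(0.0856)] [np.float64(0.1419), np.float64(0.135)] len [np.float64(0.0593), np.float64(0.0585), np.float64(0.0626), np.float64(0.059)]
```

Sizes agree with the description (plate 178×170, casting 110×51, stand 59×60). Fixture is near (0.512, -0.201) with yaw -0.205, and the pin is near (0.540, 0.142). I'll move high over the stand and look with the wrist camera.

```bash
python3 -m pendant '[[[0,0,40,0,0,0,94],[0,20,80,0,0,4,94],[15,55,100,0,0,10,94],[30,95,100,0,0,17,94],[45,135,100,0,0,24,94],[60,175,100,0,0,31,94],[75,215,100,0,0,38,94],[90,255,100,0,0,45,94],[105,295,100,0,0,52,94],[120,335,100,0,0,58,94]]]' 40
python3 -m pendant '[[[15,45,0,0,0,5,94],[30,85,0,0,0,8,94],[45,125,0,0,0,10,94],[60,165,0,0,0,10,94],[75,205,0,0,0,10,94],[90,245,0,0,0,10,94],[105,285,0,0,0,10,94],[120,325,0,0,0,10,94],[130,350,-20,0,0,10,94],[130,350,-20,0,0,10,94]]]'
```

```text
t: 1.15
tcp_pos: [0.409, -0.245, 0.3048]
orientation: [3.141, 0.001, -0.093]
contact_force: [0.5, -0.2, -1.0]
gripper_width: 0.0942
t: 2.15
tcp_pos: [0.538, 0.1094, 0.2825]
orientation: [-3.139, 0.005, 0.088]
contact_force: [-1.0, -0.6, -0.1]
gripper_width: 0.0939
```

Run:
```python
from h import *
import cv2,pickle
s=ctrl.read_state(); im=ctrl.snapshot("wrist"); pickle.dump(s,open("s1.pkl","wb"))
cv2.imwrite("pics/w1.png",im); print(s["tcp_pos"],s["orientation"],np.abs(s["qvel"]).max())
C=cam("wrist",s)
for z in (.105,.055): print(proj(C,[.540,.142,z]))
```

```text
[0.5379563  0.10937533 0.28253263] [-3.13932601  0.00500311  0.08793735] 0.05908028778031497
[258.5019855  151.12748701]
[258.00127913 147.30891224]
```

View pics/w1.png

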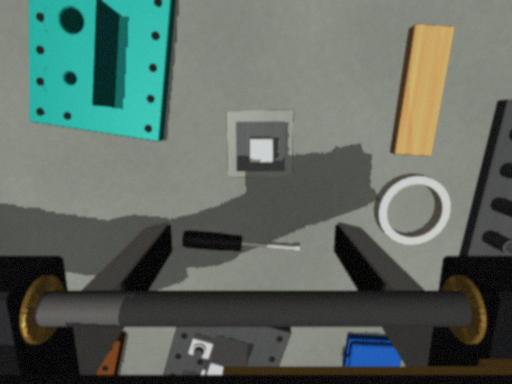

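Run:
```python
import cv2
im=cv2.imread("pics/w1.png")
cv2.imwrite("pics/w1c.png",cv2.resize(im[105:185,220:300],None,fx=7,fy=7,interpolation=cv2.INTER_CUBIC))
```

```text
(no output)
```

View pics/w1c.png

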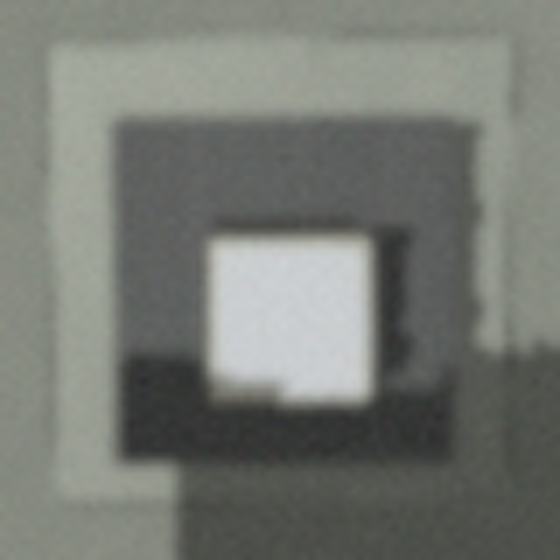

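Run:
```python
from h import *
import pickle
C=cam("wrist",pickle.load(open("s1.pkl","rb")))
def P(l,z):
    r=np.array([ray(C,((u+.5)/7-.5+220,(v+.5)/7-.5+105),z) for u,v in l])
    e=[r[1]-r[0],r[2]-r[3],r[0]-r[3],r[1]-r[2]]
    print(r.mean(0).round(4),[np.linalg.norm(v).round(4) for v in e],[round(np.arctan2(v[1],v[0]),3) for v in e[:2]],[round(np.arctan2(-v[0],v[1]),3) for v in e[2:]])
P([(208,233),(375,235),(375,403),(210,402)],.105)
P([(113,118),(474,120),(452,460),(122,460)],.055)
P([(49,43),(508,37),(504,497),(62,497)],.006)
```

```text
[0.5429 0.1433 0.105 ] [np.float64(0.0255), np.float64(0.0256), np.float64(0.0259), np.float64(0.0257)] [np.float64(0.077), np.float64(0.083)] [np.float64(0.098), np.float64(0.103)]
[0.5436 0.1435 0.055 ] [np.float64(0.0622), np.float64(0.0588), np.float64(0.0594), np.float64(0.0591)] [np.float64(0.083), np.float64(0.089)] [np.float64(0.104), np.float64(0.046)]
[0.5427 0.1432 0.006 ] [np.float64(0.0879), np.float64(0.0886), np.float64(0.0881), np.float64(0.0891)] [np.float64(0.101), np.float64(0.089)] [np.float64(0.1), np.float64(0.107)]
```

```bash
python3 -m pendant '[[[3,20,0,0,0,0,94],[5,34,-30,0,0,0,94],[5,34,-70,0,0,0,94],[5,34,-110,0,0,0,94],[5,34,-140,0,0,0,94],[5,34,-140,0,0,0,94],[5,34,-140,0,0,0,94]]]'
python3 - <<'E'
from h import *
s=ctrl.read_state();print(s["tcp_pos"],s["orientation"])
p=s["tcp_pos"];R=Rn.from_euler("xyz",s["orientation"])
print("shift mm",(np.array([.543,.1433,.064])-p)*1e3,"rot deg",np.degrees((Rn.from_euler("xyz",[np.pi,0,.092])*R.inv()).as_rotvec()))
E
```

```text
t: 2.9
tcp_pos: [0.5435, 0.1394, 0.1441]
orientation: [3.141, 0.004, 0.084]
contact_force: [-0.7, -0.3, 0.8]
gripper_width: 0.0945
[0.54345491 0.13941436 0.14412281] [3.14119381 0.00447402 0.08354218]
shift mm [ -0.45490539   3.88564209 -80.12281421] rot deg [ 0.04523502 -0.2533531   0.48454525]
```

```bash
python3 -m pendant '[[[0,4,-20,0,-0.25,0.5,94],[0,4,-45,0,-0.25,0.5,94],[0,4,-65,0,-0.25,0.5,94],[0,4,-75,0,-0.25,0.5,94],[0,4,-80,0,-0.25,0.5,94],[0,4,-80,0,-0.25,0.5,94],[0,4,-80,0,-0.25,0.5,94]]]'
python3 - <<'E'
from h import *
import cv2
s=ctrl.read_state();print(s["tcp_pos"],s["orientation"])
p=s["tcp_pos"];R=Rn.from_euler("xyz",s["orientation"])
print("shift mm",(np.array([.543,.1433,.064])-p)*1e3,"rot deg",np.degrees((Rn.from_euler("xyz",[np.pi,0,.092])*R.inv()).as_rotvec()))
cv2.imwrite("pics/w2.png",ctrl.snapshot("wrist"))
E
```

```text
t: 3.6
tcp_pos: [0.5444, 0.1437, 0.0653]
orientation: [3.141, -0.002, 0.092]
contact_force: [-0.3, -0.5, -0.8]
gripper_width: 0.0943
[0.54439904 0.14371754 0.06530636] [ 3.14124102e+00 -1.92690993e-03  9.20822415e-02]
shift mm [-1.39904004 -0.41754381 -1.30635598] rot deg [ 0.00991421  0.11178821 -0.00469268]
```

View pics/w2.png

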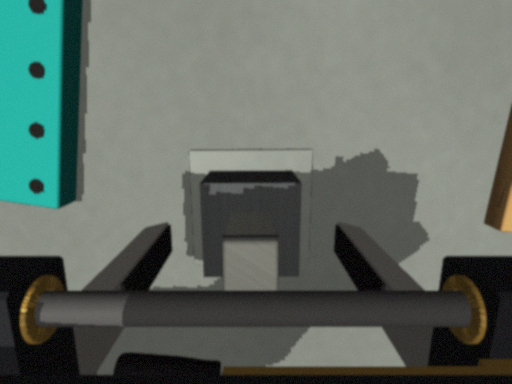

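The handle (columns 223–277) is centred between the fingers, so I'll close on it.

```bash
python3 -m pendant '[[[-1,0,-1,0,0.1,0,60],[-1,0,-1,0,0.1,0,40],[-1,0,-1,0,0.1,0,25],[-1,0,-1,0,0.1,0,10],[-1,0,-1,0,0.1,0,10],[-1,0,-1,0,0.1,0,10],[-1,0,-1,0,0.1,0,10],[-1,0,-1,0,0.1,0,10]]]' 60
```

```text
t: 4.45
tcp_pos: [0.5433, 0.1437, 0.0642]
orientation: [3.141, -0.0, 0.092]
contact_force: [-0.5, -0.4, -0.0]
gripper_width: 0.0337
```

```bash
python3 -m pendant '[[[0,0,0,0,0,0,10],[0,0,0,0,0,0,10],[0,0,0,0,0,0,10],[0,0,0,0,0,0,10]]]' 60
```

```text
t: 4.85
tcp_pos: [0.5434, 0.1437, 0.0642]
orientation: [3.141, -0.0, 0.092]
contact_force: [0.5, -0.2, 0.2]
gripper_width: 0.0258
```

```bash
cat >> h.py <<'E'
F=np.array([.512,-.201]); FY=-.205; CY=-.215
def W(x,y,yaw=FY,o=F): c,s=np.cos(yaw),np.sin(yaw); return o+np.array([c*x-s*y,s*x+c*y])
def Fi(p,yaw=FY,o=F): c,s=np.cos(yaw),np.sin(yaw); d=np.asarray(p)[:2]-o; return np.array([c*d[0]+s*d[1],-s*d[0]+c*d[1]])
def go(x,y,z,yaw=CY):
    s=ctrl.read_state();p=s["tcp_pos"];R=Rn.from_euler("xyz",s["orientation"])
    print("t",s["t"],"tcp",p.round(4),"f",s["contact_force"].round(2),"fix",Fi(p).round(4))
    print("shift mm",((np.array([*W(x,y),z])-p)*1e3).round(1),"rot deg",np.degrees((Rn.from_euler("xyz",[np.pi,0,yaw])*R.inv()).as_rotvec()).round(2))
E
python3 -m pendant '[[[0,0,8,0,0,0,10],[0,0,20,0,0,0,10],[0,0,40,0,0,0,10],[0,0,65,0,0,0,10],[0,0,90,0,0,0,10],[0,0,115,0,0,0,10],[0,0,130,0,0,0,10],[0,0,130,0,0,0,10]]]'
python3 -c "
from h import *
go(.055,.035,.19)"
```

```text
t: 5.65
tcp_pos: [0.5448, 0.1444, 0.1972]
orientation: [-3.141, -0.005, 0.092]
contact_force: [-0.3, -0.2, -2.7]
gripper_width: 0.0257
t 5.65 tcp [0.5448 0.1444 0.1972] f [-0.28 -0.23 -2.66] fix [-0.0381  0.3448]
shift mm [  28.1 -322.3   -7.2] rot deg [ -0.03   0.32 -17.59]
```

```bash
python3 -m pendant '[[[2,-25,0,0,0,-2,10],[5,-65,0,0,0,-5,10],[9,-105,0,0,0,-8,10],[13,-150,0,0,0,-11,10],[17,-195,0,0,0,-14,10],[21,-240,0,0,0.3,-16,10],[25,-280,-3,0,0.3,-17.6,10],[28,-310,-7,0,0.3,-17.6,10],[28,-322,-7,0,0.3,-17.6,10],[28,-322,-7,0,0.3,-17.6,10]]]'
python3 - <<'E'
from h import *
import cv2
go(.055,.035,.102)
cv2.imwrite("pics/w3.png",ctrl.snapshot("wrist"));cv2.imwrite("pics/s3.png",ctrl.snapshot("side"))
E
```

```text
t: 6.65
tcp_pos: [0.5718, -0.1793, 0.1894]
orientation: [-3.141, 0.002, -0.218]
contact_force: [0.1, -0.4, -2.3]
gripper_width: 0.0257
t 6.65 tcp [ 0.5718 -0.1793  0.1894] f [ 0.1  -0.36 -2.33] fix [0.0542 0.0334]
shift mm [  1.1   1.4 -87.4] rot deg [-0.02 -0.08  0.19]
```

View pics/w3.png

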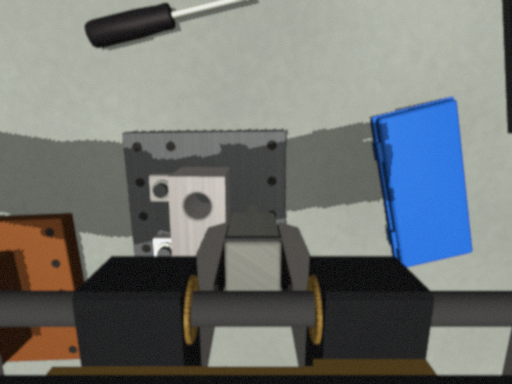

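View pics/s3.png

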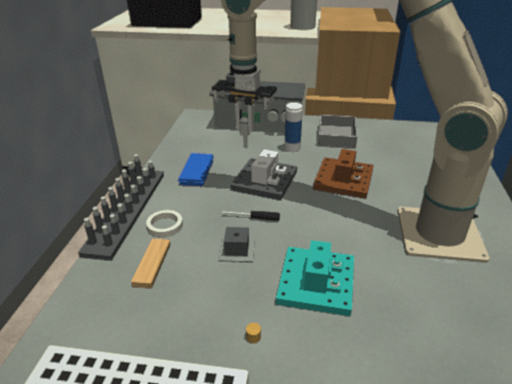

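The side view shows the pin upright in the jaws and the stand empty. In the wrist view the casting's top edges are at columns 168 and 227 (row 178) and the plate's rear edge runs (124,132)–(286,130). Checking those before descending.

Run:
```python
from h import *
C=cam("wrist",ctrl.read_state())
for uv,z in (((124,132),.025),((286,130),.025),((168,178),.085),((227,178),.085),((198,206),.085)):
    p=ray(C,uv,z); print(uv,p.round(4),Fi(p).round(4))
```

```text
(124, 132) [ 0.4541 -0.0955  0.025 ] [-0.0781  0.0915]
(286, 130) [ 0.6174 -0.1287  0.025 ] [0.0885 0.0922]
(168, 178) [ 0.5031 -0.1444  0.085 ] [-0.0203  0.0536]
(227, 178) [ 0.5537 -0.1553  0.085 ] [0.0315 0.0533]
(198, 206) [ 0.5225 -0.1745  0.085 ] [0.0049 0.0281]
```

Wrist and top views differ by about 4 mm in x, which the touch will settle. There is still a clear gap of about 17 mm, so I'm descending beside the far face.

```bash
python3 -m pendant '[[[3,1,-15,0,0,0.2,10],[3,1,-35,0,0,0.2,10],[3,1,-55,0,0,0.2,10],[3,1,-75,0,0,0.2,10],[3,1,-87,0,0,0.2,10],[3,1,-87,0,0,0.2,10],[3,1,-87,0,0,0.2,10]]]'
python3 - <<'E'
from h import *
go(.042,.035,.102)
print((W(-.01,0)-W(0,0))*1e3)
E
```

```text
t: 7.45
tcp_pos: [0.5761, -0.1733, 0.1032]
orientation: [-3.139, 0.0, -0.208]
contact_force: [1.2, 1.3, -2.5]
gripper_width: 0.0259
t 7.45 tcp [ 0.5761 -0.1733  0.1032] f [ 1.25  1.33 -2.54] fix [0.0571 0.0402]
shift mm [-15.9  -2.   -1.2] rot deg [-0.17  0.01 -0.38]
[-9.79060985  2.0356716 ]
```

```bash
python3 -m pendant '[[[-5,-1,-1,0,0,-0.4,10],[-9,-2,-1,0,0,-0.4,10],[-13,-2.4,-1,0,0,-0.4,10],[-13,-2.4,-1,0,0,-0.4,10],[-13,-2.4,-1,0,0,-0.4,10]]]'
python3 -m pendant '[[[-0.5,0.1,0,0,0,0,10],[-1,0.2,0,0,0,0,10],[-1.5,0.3,0,0,0,0,10],[-2,0.4,0,0,0,0,10],[-2,0.4,0,0,0,0,10]]]'
python3 -c "
from h import *
go(.042,.035,.102)"
```

```text
t: 7.95
tcp_pos: [0.5632, -0.1759, 0.1025]
orientation: [-3.139, -0.0, -0.216]
contact_force: [-0.1, -0.4, -2.6]
gripper_width: 0.0253
t: 8.45
tcp_pos: [0.5612, -0.1754, 0.1025]
orientation: [-3.139, -0.0, -0.216]
contact_force: [0.6, -0.9, -1.7]
gripper_width: 0.0253
t 8.45 tcp [ 0.5612 -0.1754  0.1025] f [ 0.63 -0.89 -1.7 ] fix [0.0429 0.035 ]
shift mm [-0.9  0.1 -0.5] rot deg [-0.16  0.04  0.04]
```

Tracking is good. Advancing 2–3 mm per call and watching the force.

```bash
python3 -m pendant '[[[-0.5,0.1,0,0,0,0,10],[-1,0.2,0,0,0,0,10],[-1.5,0.3,0,0,0,0,10],[-2,0.4,0,0,0,0,10],[-2,0.4,0,0,0,0,10]]]'
python3 -m pendant '[[[-0.5,0.1,0,0,0,0,10],[-1,0.2,0,0,0,0,10],[-1.5,0.3,0,0,0,0,10],[-1.5,0.3,0,0,0,0,10]]]'
```

```text
t: 8.95
tcp_pos: [0.559, -0.175, 0.1025]
orientation: [-3.139, 0.0, -0.216]
contact_force: [0.3, -0.1, -2.4]
gripper_width: 0.0257
t: 9.35
tcp_pos: [0.5574, -0.1747, 0.1025]
orientation: [-3.139, 0.0, -0.216]
contact_force: [0.8, -0.1, -1.8]
gripper_width: 0.0258
```

```bash
python3 -m pendant '[[[-0.3,0.06,0,0,0,0,10],[-0.6,0.12,0,0,0,0,10],[-1,0.2,0,0,0,0,10],[-1,0.2,0,0,0,0,10]]]'
```

```text
t: 9.75
tcp_pos: [0.5563, -0.1745, 0.1025]
orientation: [-3.139, 0.0, -0.216]
contact_force: [0.7, -0.3, -1.7]
gripper_width: 0.0255
```

```bash
python3 -m pendant '[[[-0.3,0.06,0,0,0,0,10],[-0.6,0.12,0,0,0,0,10],[-1,0.2,0,0,0,0,10],[-1,0.2,0,0,0,0,10]]]'
```

```text
t: 10.15
tcp_pos: [0.5553, -0.1743, 0.1025]
orientation: [-3.139, 0.0, -0.216]
contact_force: [0.4, -0.2, -2.1]
gripper_width: 0.0259
```

```bash
python3 -m pendant '[[[-0.3,0.06,0,0,0,0,10],[-0.6,0.12,0,0,0,0,10],[-1,0.2,0,0,0,0,10],[-1,0.2,0,0,0,0,10]]]'
```

```text
t: 10.55
tcp_pos: [0.5542, -0.1741, 0.1025]
orientation: [-3.139, 0.0, -0.216]
contact_force: [1.2, -0.4, -2.7]
gripper_width: 0.0257
```

```bash
python3 -m pendant '[[[-0.3,0.06,0,0,0,0,10],[-0.6,0.12,0,0,0,0,10],[-0.8,0.16,0,0,0,0,10],[-0.8,0.16,0,0,0,0,10]]]'
```

```text
t: 10.95
tcp_pos: [0.5536, -0.174, 0.1025]
orientation: [-3.139, 0.0, -0.216]
contact_force: [0.7, -0.5, -2.4]
gripper_width: 0.0258
```

```bash
python3 -m pendant '[[[-0.3,0.06,0,0,0,0,10],[-0.6,0.12,0,0,0,0,10],[-0.8,0.16,0,0,0,0,10],[-0.8,0.16,0,0,0,0,10]]]'
```

```text
t: 11.35
tcp_pos: [0.5533, -0.174, 0.1026]
orientation: [-3.139, -0.001, -0.216]
contact_force: [0.9, -0.2, -3.3]
gripper_width: 0.0259
```

```bash
python3 -m pendant '[[[-0.4,0.08,0,0,0,0,10],[-0.8,0.16,0,0,0,0,10],[-0.8,0.16,0,0,0,0,10],[-0.8,0.16,0,0,0,0,10]]]'; python3 -c "
from h import *
go(.042,.035,.102);print(ctrl.read_state()['wrist_torque'])"
```

```text
t: 11.75
tcp_pos: [0.5532, -0.1739, 0.1028]
orientation: [-3.139, -0.002, -0.216]
contact_force: [3.1, -0.2, -4.2]
gripper_width: 0.0256
t 11.75 tcp [ 0.5532 -0.1739  0.1028] f [ 3.14 -0.21 -4.16] fix [0.0348 0.0349]
shift mm [ 7.1 -1.4 -0.8] rot deg [-0.13  0.17  0.04]
[-0.26927533 -0.93556495  0.01734791]
```

```bash
python3 -m pendant '[[[-0.5,0.1,0,0,0,0,10],[-1.0,0.2,0,0,0,0,10],[-1.0,0.2,0,0,0,0,10],[-1.0,0.2,0,0,0,0,10],[-1.0,0.2,0,0,0,0,10]]]'; python3 -c "
from h import *
go(.042,.035,.102);print(ctrl.read_state()['wrist_torque'])"
```

```text
t: 12.25
tcp_pos: [0.5528, -0.1738, 0.1029]
orientation: [-3.139, -0.004, -0.216]
contact_force: [4.6, -2.1, -5.2]
gripper_width: 0.0257
t 12.25 tcp [ 0.5528 -0.1738  0.1029] f [ 4.62 -2.05 -5.19] fix [0.0345 0.035 ]
shift mm [ 7.4 -1.5 -0.9] rot deg [-0.12  0.25  0.04]
[-0.45192559 -1.52443624  0.01835932]
```

First touch is done (about 4.6 N, held). Retreating 6 mm and moving along to the right end.

```bash
python3 -m pendant '[[[3,-0.6,-0.5,0,0.1,0,10],[6,-1.2,-0.9,0,0.2,0,10],[2,-20,-0.9,0,0.2,0,10],[-2,-40,-0.9,0,0.2,0,10],[-7,-62,-0.9,0,0.2,0,10],[-8.4,-69.7,-0.9,0,0.2,0,10],[-8.4,-69.7,-0.9,0,0.2,0,10],[-8.4,-69.7,-0.9,0,0.2,0,10]]]'; python3 -c "
from h import *
go(.038,-.035,.102)"
```

```text
t: 13.05
tcp_pos: [0.5444, -0.2419, 0.1019]
orientation: [-3.138, 0.001, -0.215]
contact_force: [0.3, 0.7, -2.2]
gripper_width: 0.0256
t 13.05 tcp [ 0.5444 -0.2419  0.1019] f [ 0.26  0.7  -2.17] fix [ 0.04   -0.0334]
shift mm [-2.3 -1.1  0.1] rot deg [-0.21  0.   -0.02]
```

```bash
python3 -m pendant '[[[-0.5,-0.3,0,-0.1,0,0,10],[-1,-0.6,0,-0.2,0,0,10],[-1.5,-1,0,-0.2,0,0,10],[-2,-1,0,-0.2,0,0,10],[-2,-1,0,-0.2,0,0,10]]]'
```

```text
t: 13.55
tcp_pos: [0.5423, -0.2428, 0.1019]
orientation: [-3.142, 0.0, -0.215]
contact_force: [1.0, -0.7, -1.6]
gripper_width: 0.0259
```

```bash
python3 -m pendant '[[[-0.3,0.06,0,0,0,0,10],[-0.6,0.12,0,0,0,0,10],[-1,0.2,0,0,0,0,10],[-1,0.2,0,0,0,0,10]]]'
```

```text
t: 13.95
tcp_pos: [0.5412, -0.2427, 0.1019]
orientation: [-3.142, 0.0, -0.215]
contact_force: [-0.6, -0.1, -3.1]
gripper_width: 0.0255
```

```bash
python3 -m pendant '[[[-0.3,0.06,0,0,0,0,10],[-0.6,0.12,0,0,0,0,10],[-0.8,0.16,0,0,0,0,10],[-0.8,0.16,0,0,0,0,10]]]'; python3 -c "
from h import *
go(.038,-.035,.102)"
```

```text
t: 14.35
tcp_pos: [0.5403, -0.2425, 0.1019]
orientation: [-3.142, 0.0, -0.215]
contact_force: [0.1, -0.5, -2.5]
gripper_width: 0.0258
t 14.35 tcp [ 0.5403 -0.2425  0.1019] f [ 0.07 -0.53 -2.51] fix [ 0.0362 -0.0349]
shift mm [ 1.8 -0.5  0.1] rot deg [-0.01 -0.01 -0.01]
```

```bash
python3 -m pendant '[[[-0.3,0.06,0,0,0,0,10],[-0.6,0.12,0,0,0,0,10],[-0.8,0.16,0,0,0,0,10],[-0.8,0.16,0,0,0,0,10]]]'
```

```text
t: 14.75
tcp_pos: [0.5395, -0.2423, 0.1019]
orientation: [-3.141, 0.0, -0.215]
contact_force: [0.1, -0.4, -2.1]
gripper_width: 0.0258
```

```bash
python3 -m pendant '[[[-0.3,0.06,0,0,0,0,10],[-0.6,0.12,0,0,0,0,10],[-0.8,0.16,0,0,0,0,10],[-0.8,0.16,0,0,0,0,10]]]'
```

```text
t: 15.15
tcp_pos: [0.5386, -0.2421, 0.1019]
orientation: [-3.141, 0.0, -0.215]
contact_force: [-0.2, 0.2, -1.7]
gripper_width: 0.0257
```

```bash
python3 -m pendant '[[[-0.3,0.06,0,0,0,0,10],[-0.6,0.12,0,0,0,0,10],[-0.8,0.16,0,0,0,0,10],[-0.8,0.16,0,0,0,0,10]]]'; python3 -c "
from h import *
go(.038,-.035,.102)"
```

```text
t: 15.55
tcp_pos: [0.538, -0.242, 0.1019]
orientation: [-3.142, 0.0, -0.215]
contact_force: [-0.4, 0.4, -2.8]
gripper_width: 0.0253
t 15.55 tcp [ 0.538  -0.242   0.1019] f [-0.44  0.39 -2.84] fix [ 0.0338 -0.0349]
shift mm [ 4.1 -1.   0.1] rot deg [-0.01 -0.   -0.01]
```

```bash
python3 -m pendant '[[[-0.4,0.08,0,0,0,0,10],[-0.8,0.16,0,0,0,0,10],[-0.8,0.16,0,0,0,0,10],[-0.8,0.16,0,0,0,0,10]]]'
```

```text
t: 15.95
tcp_pos: [0.5377, -0.242, 0.1021]
orientation: [-3.141, -0.001, -0.215]
contact_force: [1.7, 0.0, -3.1]
gripper_width: 0.0258
```

```bash
python3 -m pendant '[[[-0.4,0.08,0,0,0,0,10],[-0.8,0.16,0,0,0,0,10],[-0.8,0.16,0,0,0,0,10],[-0.8,0.16,0,0,0,0,10]]]'; python3 -c "
from h import *
go(.038,-.035,.102);print(ctrl.read_state()['wrist_torque'])"
```

```text
t: 16.35
tcp_pos: [0.5376, -0.2419, 0.1022]
orientation: [-3.141, -0.002, -0.215]
contact_force: [3.2, -0.4, -4.0]
gripper_width: 0.0253
t 16.35 tcp [ 0.5376 -0.2419  0.1022] f [ 3.23 -0.43 -3.96] fix [ 0.0333 -0.0348]
shift mm [ 4.5 -1.1 -0.2] rot deg [ 0.02  0.13 -0.02]
[-0.25934708 -0.96923251 -0.00474402]
```

```bash
python3 -m pendant '[[[-0.5,0.1,0,0,0,0,10],[-1.0,0.2,0,0,0,0,10],[-1.0,0.2,0,0,0,0,10],[-1.0,0.2,0,0,0,0,10],[-1.0,0.2,0,0,0,0,10]]]'; python3 -c "
from h import *
go(.045,-.035,.15)
a=np.array([.5532,-.1739]);b=np.array([.5376,-.2419]);d=a-b;print('face yaw',np.arctan2(-d[0],d[1]))"
```

```text
t: 16.85
tcp_pos: [0.5373, -0.2418, 0.1024]
orientation: [-3.141, -0.004, -0.215]
contact_force: [5.2, -0.6, -5.0]
gripper_width: 0.026
t 16.85 tcp [ 0.5373 -0.2418  0.1024] f [ 5.24 -0.58 -4.97] fix [ 0.033  -0.0348]
shift mm [11.7 -2.6 47.6] rot deg [ 0.03  0.21 -0.02]
face yaw -0.2255096351884247
```

The face line gives a casting yaw of -0.2255. Going around the corner to the right end face.

```bash
python3 -m pendant '[[[3,-0.6,0,0,0.1,0,10],[6.9,-1.4,0,0,0.2,0,10],[4,-15,0,0,0.2,0,10],[1,-30,0,0,0.2,0,10],[-1.9,-43.5,0,0,0.2,0,10],[-1.9,-43.5,0,0,0.2,0,10],[-14,-41,0,0,0.2,0,10],[-27,-38,0,0,0.2,0,10],[-39,-36,0,0,0.2,0,10],[-39,-36,0,0,0.2,0,10]]]'; python3 -c "
from h import *
go(.002,-.071,.102)"
```

```text
t: 17.85
tcp_pos: [0.496, -0.2777, 0.1022]
orientation: [3.141, 0.002, -0.216]
contact_force: [0.4, -0.7, -1.7]
gripper_width: 0.0257
t 17.85 tcp [ 0.496  -0.2777  0.1022] f [ 0.38 -0.68 -1.67] fix [-0.     -0.0783]
shift mm [ 3.5  6.7 -0.2] rot deg [-0.   -0.14  0.03]
```

```bash
python3 -m pendant '[[[1,2.5,0,0,-0.1,0,10],[2,5,0,0,-0.1,0,10],[3,7,0,0,-0.1,0,10],[3.6,8.2,0,0,-0.1,0,10],[3.8,9,0,0,-0.1,0,10],[3.8,9,0,0,-0.1,0,10]]]'
```

```text
t: 18.45
tcp_pos: [0.5, -0.2684, 0.1022]
orientation: [3.142, 0.001, -0.215]
contact_force: [-0.7, 0.5, -2.0]
gripper_width: 0.0256
```

```bash
python3 -m pendant '[[[0.1,0.3,0,0,0,0,10],[0.15,0.6,0,0,0,0,10],[0.2,1,0,0,0,0,10],[0.2,1,0,0,0,0,10]]]'
```

```text
t: 18.85
tcp_pos: [0.5002, -0.2674, 0.1022]
orientation: [-3.142, 0.001, -0.215]
contact_force: [0.2, 0.2, -2.2]
gripper_width: 0.026
```

```bash
python3 -m pendant '[[[0.1,0.3,0,0,0,0,10],[0.15,0.6,0,0,0,0,10],[0.2,1,0,0,0,0,10],[0.2,1,0,0,0,0,10]]]'; python3 -c "
from h import *
go(.002,-.071,.102)"
```

```text
t: 19.25
tcp_pos: [0.5004, -0.2663, 0.1022]
orientation: [-3.142, 0.001, -0.215]
contact_force: [1.2, -0.3, -2.0]
gripper_width: 0.0258
t 19.25 tcp [ 0.5004 -0.2663  0.1022] f [ 1.17 -0.27 -2.03] fix [ 0.002  -0.0663]
shift mm [-0.9 -4.6 -0.2] rot deg [-0.01 -0.04  0.  ]
```

```bash
python3 -m pendant '[[[0.1,0.3,0,0,0,0,10],[0.15,0.6,0,0,0,0,10],[0.2,0.8,0,0,0,0,10],[0.2,0.8,0,0,0,0,10]]]'
```

```text
t: 19.65
tcp_pos: [0.5007, -0.2655, 0.1022]
orientation: [-3.141, 0.001, -0.215]
contact_force: [-0.7, 1.0, -2.7]
gripper_width: 0.0253
```

```bash
python3 -m pendant '[[[0.1,0.3,0,0,0,0,10],[0.15,0.6,0,0,0,0,10],[0.2,0.8,0,0,0,0,10],[0.2,0.8,0,0,0,0,10]]]'
```

```text
t: 20.05
tcp_pos: [0.5009, -0.2646, 0.1022]
orientation: [-3.141, 0.001, -0.215]
contact_force: [-0.2, -0.6, -1.6]
gripper_width: 0.0255
```

```bash
python3 -m pendant '[[[0.1,0.3,0,0,0,0,10],[0.15,0.6,0,0,0,0,10],[0.2,0.8,0,0,0,0,10],[0.2,0.8,0,0,0,0,10]]]'; python3 -c "
from h import *
go(.002,-.071,.102)"
```

```text
t: 20.45
tcp_pos: [0.501, -0.2642, 0.1023]
orientation: [3.141, 0.001, -0.215]
contact_force: [-0.8, -1.8, -2.5]
gripper_width: 0.0256
t 20.45 tcp [ 0.501  -0.2642  0.1023] f [-0.81 -1.84 -2.53] fix [ 0.0021 -0.0641]
shift mm [-1.5 -6.7 -0.3] rot deg [ 0.01 -0.04  0.  ]
```

Contact at about fix y = -0.064, as predicted. Pressing gently.

```bash
python3 -m pendant '[[[0.1,0.4,0,0,0,0,10],[0.16,0.8,0,0,0,0,10],[0.16,0.8,0,0,0,0,10],[0.16,0.8,0,0,0,0,10]]]';python3 -c "
from h import *
go(.002,-.071,.102)"
```

```text
t: 20.85
tcp_pos: [0.501, -0.264, 0.1024]
orientation: [3.14, 0.001, -0.215]
contact_force: [-0.5, -2.3, -1.3]
gripper_width: 0.0253
t 20.85 tcp [ 0.501  -0.264   0.1024] f [-0.48 -2.31 -1.34] fix [ 0.0021 -0.0639]
shift mm [-1.5 -6.9 -0.4] rot deg [ 0.06 -0.04  0.02]
```

```bash
python3 -m pendant '[[[0.1,0.4,0,0,0,0,10],[0.2,0.8,0,0,0,0,10],[0.2,0.8,0,0,0,0,10],[0.2,0.8,0,0,0,0,10],[0.2,0.8,0,0,0,0,10]]]';python3 -c "
from h import *
go(.002,-.071,.102)"
```

```text
t: 21.35
tcp_pos: [0.5011, -0.2638, 0.1024]
orientation: [3.14, 0.0, -0.216]
contact_force: [-1.2, -5.7, -1.0]
gripper_width: 0.0257
t 21.35 tcp [ 0.5011 -0.2638  0.1024] f [-1.17 -5.65 -0.96] fix [ 0.0021 -0.0638]
shift mm [-1.6 -7.1 -0.4] rot deg [ 0.1  -0.05  0.05]
```

All three touches are done. Working out the bore position in TCP coordinates, with the pin offset cancelling because the orientation hasn't changed.

```bash
cat >> h.py <<'E'
psi=-.2255; n=np.array([np.cos(psi),np.sin(psi)]); l=np.array([-n[1],n[0]])
A=np.array([.5533,-.1739]);B=np.array([.5377,-.2419]);Cc=np.array([.5010,-.2640])
cen=n*((A+B)/2@n-.031)+l*(Cc@l+.061); bore=cen-.030*l
def gob(z,yaw=CY):
    s=ctrl.read_state();p=s["tcp_pos"];R=Rn.from_euler("xyz",s["orientation"])
    print("t",s["t"],"tcp",p.round(4),"f",s["contact_force"].round(2))
    print("shift mm",((np.array([*bore,z])-p)*1e3).round(2),"rot deg",np.degrees((Rn.from_euler("xyz",[np.pi,0,yaw])*R.inv()).as_rotvec()).round(2))
E
python3 -c "
from h import *
print(cen,Fi(cen),bore,Fi(bore)); gob(.150)"
python3 -m pendant '[[[-0.6,-3,0,-0.1,0,0,10],[-1.2,-6,0,-0.1,0,0,10],[-1.2,-6,15,-0.1,0,0,10],[-1.2,-6,35,-0.1,0,0,10],[-1.2,-6,52,-0.1,0,0,10],[-1.2,-6,56,-0.1,0,0,10],[-1.2,-6,56,-0.1,0,0,10]]]'
python3 -c "
from h import *
gob(.150)"
```

```text
[ 0.51447329 -0.20450631] [ 0.00313527 -0.00292941] [ 0.50776548 -0.23374678] [ 0.00252031 -0.0329231 ]
t 21.35 tcp [ 0.5011 -0.2638  0.1024] f [-1.17 -5.65 -0.96]
shift mm [ 6.69 30.1  47.58] rot deg [ 0.1  -0.05  0.05]
t: 22.05
tcp_pos: [0.5004, -0.2693, 0.1587]
orientation: [3.139, -0.001, -0.215]
contact_force: [-0.5, 0.2, -2.8]
gripper_width: 0.0256
t 22.05 tcp [ 0.5004 -0.2693  0.1587] f [-0.55  0.21 -2.78]
shift mm [ 7.42 35.52 -8.67] rot deg [0.18 0.01 0.01]
```

The bore estimate (0.5078, -0.2337) agrees with the top view to 2 mm. Moving over it.

```bash
python3 -m pendant '[[[2,10,0,0.1,0,0,10],[4.5,22,0,0.2,0,0,10],[7,33,0,0.2,0,0,10],[7.4,35.5,-3,0.2,0,0,10],[7.4,35.5,-7,0.2,0,0,10],[7.4,35.5,-9,0.2,0,0,10],[7.4,35.5,-9,0.2,0,0,10]]]'
python3 -c "
from h import *
import cv2
gob(.143)
cv2.imwrite('pics/w4.png',ctrl.snapshot('wrist'));cv2.imwrite('pics/s4.png',cv2.resize(ctrl.snapshot('side')[120:210,215:305],None,fx=6,fy=6,interpolation=2))"
```

```text
t: 22.75
tcp_pos: [0.5072, -0.2343, 0.1491]
orientation: [-3.141, 0.001, -0.216]
contact_force: [-0.1, -0.4, -3.2]
gripper_width: 0.0254
t 22.75 tcp [ 0.5072 -0.2343  0.1491] f [-0.07 -0.4  -3.15]
shift mm [ 0.57  0.53 -6.08] rot deg [-0.02 -0.05  0.06]
```

View pics/s4.png

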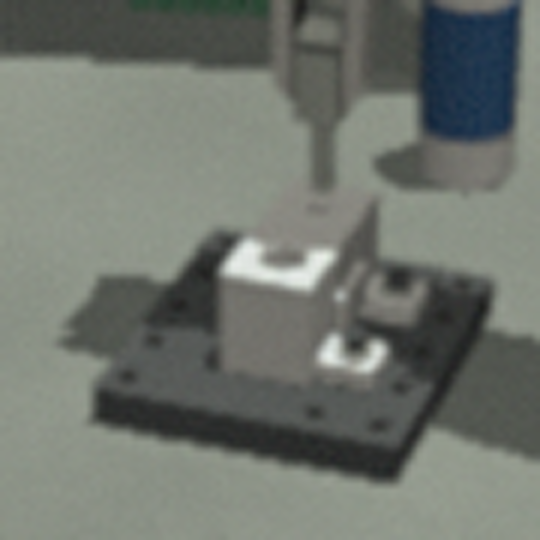

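The side view shows the tip just over the small bore, about (320,190) above the bore at (318,208). Fine-centring, then lowering gently.

```bash
python3 -m pendant '[[[0.5,0.5,-1,0,0,0,10],[0.6,0.5,-3,0,0,0,10],[0.6,0.5,-5,0,0,0,10],[0.6,0.5,-6,0,0,0,10],[0.6,0.5,-6,0,0,0,10]]]'
python3 -c "
from h import *
gob(.140)"
```

```text
t: 23.35
tcp_pos: [0.508, -0.2338, 0.1433]
orientation: [-3.141, 0.001, -0.216]
contact_force: [-0.3, -0.2, -1.4]
gripper_width: 0.0261
t 23.35 tcp [ 0.508  -0.2338  0.1433] f [-0.33 -0.17 -1.39]
shift mm [-0.19  0.01 -3.29] rot deg [-0.02 -0.03  0.06]
```

```bash
python3 -m pendant '[[[-0.2,0,-0.8,0,0,0,10],[-0.2,0,-1.6,0,0,0,10],[-0.2,0,-2.4,0,0,0,10],[-0.2,0,-3,0,0,0,10],[-0.2,0,-3,0,0,0,10]]]'
```

```text
t: 23.85
tcp_pos: [0.5077, -0.2337, 0.1402]
orientation: [-3.141, 0.001, -0.216]
contact_force: [-0.2, 0.4, -2.9]
gripper_width: 0.0257
```

```bash
python3 -m pendant '[[[0,0,-0.5,0,0,0,10],[0,0,-1,0,0,0,10],[0,0,-1.5,0,0,0,10],[0,0,-1.5,0,0,0,10]]]'
```

```text
t: 24.25
tcp_pos: [0.5077, -0.2337, 0.1387]
orientation: [-3.141, 0.001, -0.216]
contact_force: [-0.5, -0.0, -2.3]
gripper_width: 0.0258
```

```bash
python3 -m pendant '[[[0,0,-0.5,0,0,0,10],[0,0,-1,0,0,0,10],[0,0,-1.5,0,0,0,10],[0,0,-1.5,0,0,0,10]]]';python3 -c "
from h import *
gob(.140)"
```

```text
t: 24.65
tcp_pos: [0.5077, -0.2337, 0.1371]
orientation: [-3.141, 0.001, -0.216]
contact_force: [-0.1, 0.2, -2.8]
gripper_width: 0.0255
t 24.65 tcp [ 0.5077 -0.2337  0.1371] f [-0.1   0.24 -2.79]
shift mm [ 0.04 -0.02  2.91] rot deg [-0.03 -0.04  0.06]
```

```bash
python3 -m pendant '[[[0,0,-0.7,0,0,0,10],[0,0,-1.4,0,0,0,10],[0,0,-2,0,0,0,10],[0,0,-2,0,0,0,10]]]'
```

```text
t: 25.05
tcp_pos: [0.5077, -0.2338, 0.135]
orientation: [-3.141, 0.001, -0.216]
contact_force: [0.2, 0.3, -2.9]
gripper_width: 0.0256
```

```bash
python3 -m pendant '[[[0,0,-0.7,0,0,0,10],[0,0,-1.4,0,0,0,10],[0,0,-2,0,0,0,10],[0,0,-2,0,0,0,10]]]';python3 -c "
from h import *
gob(.140)"
```

```text
t: 25.45
tcp_pos: [0.5077, -0.2337, 0.1329]
orientation: [-3.141, 0.001, -0.216]
contact_force: [-0.0, 0.0, -2.8]
gripper_width: 0.0256
t 25.45 tcp [ 0.5077 -0.2337  0.1329] f [-0.02  0.02 -2.8 ]
shift mm [ 0.05 -0.    7.11] rot deg [-0.03 -0.04  0.06]
```

The tip is in the bore with no resistance. Continuing down.

```bash
python3 -m pendant '[[[0,0,-1,0,0,0,10],[0,0,-2.5,0,0,0,10],[0,0,-4,0,0,0,10],[0,0,-5.5,0,0,0,10],[0,0,-7,0,0,0,10],[0,0,-8,0,0,0,10],[0,0,-8,0,0,0,10]]]';python3 -c "
from h import *
gob(.140)"
```

```text
t: 26.15
tcp_pos: [0.5077, -0.2338, 0.1247]
orientation: [-3.141, 0.001, -0.216]
contact_force: [-0.5, -0.4, -3.2]
gripper_width: 0.0255
t 26.15 tcp [ 0.5077 -0.2338  0.1247] f [-0.49 -0.41 -3.17]
shift mm [9.000e-02 1.000e-02 1.527e+01] rot deg [-0.04 -0.05  0.06]
```

```bash
python3 -m pendant '[[[0,0,-1.5,0,0,0,10],[0,0,-3,0,0,0,10],[0,0,-5,0,0,0,10],[0,0,-7,0,0,0,10],[0,0,-9,0,0,0,10],[0,0,-11,0,0,0,10],[0,0,-13,0,0,0,10],[0,0,-14,0,0,0,10],[0,0,-14,0,0,0,10]]]';python3 -c "
from h import *
gob(.140)"
```

```text
t: 27.05
tcp_pos: [0.5077, -0.2338, 0.1106]
orientation: [-3.141, 0.001, -0.216]
contact_force: [1.0, -0.8, -2.6]
gripper_width: 0.0256
t 27.05 tcp [ 0.5077 -0.2338  0.1106] f [ 0.97 -0.82 -2.64]
shift mm [ 0.1   0.04 29.4 ] rot deg [-0.03 -0.05  0.06]
```

```bash
python3 -m pendant '[[[0,0,-1.5,0,0,0,10],[0,0,-3,0,0,0,10],[0,0,-5,0,0,0,10],[0,0,-7,0,0,0,10],[0,0,-9,0,0,0,10],[0,0,-11,0,0,0,10],[0,0,-12,0,0,0,10],[0,0,-12,0,0,0,10]]]';python3 -c "
from h import *
gob(.094)"
```

```text
t: 27.85
tcp_pos: [0.5077, -0.2338, 0.0984]
orientation: [-3.141, 0.001, -0.216]
contact_force: [0.5, -0.1, -2.4]
gripper_width: 0.0257
t 27.85 tcp [ 0.5077 -0.2338  0.0984] f [ 0.5  -0.07 -2.38]
shift mm [ 0.09  0.04 -4.41] rot deg [-0.04 -0.06  0.06]
```

```bash
python3 -m pendant '[[[0,0,-0.5,0,0,0,10],[0,0,-1,0,0,0,10],[0,0,-1.5,0,0,0,10],[0,0,-1.5,0,0,0,10]]]'
```

```text
t: 28.25
tcp_pos: [0.5077, -0.2338, 0.0969]
orientation: [-3.141, 0.001, -0.216]
contact_force: [0.2, -0.7, -2.6]
gripper_width: 0.0257
```

```bash
python3 -m pendant '[[[0,0,-0.3,0,0,0,10],[0,0,-0.6,0,0,0,10],[0,0,-0.8,0,0,0,10],[0,0,-0.8,0,0,0,10]]]'
```

```text
t: 28.65
tcp_pos: [0.5077, -0.2338, 0.0961]
orientation: [-3.141, 0.001, -0.216]
contact_force: [-0.1, -0.2, -1.8]
gripper_width: 0.0258
```

```bash
python3 -m pendant '[[[0,0,-0.3,0,0,0,10],[0,0,-0.6,0,0,0,10],[0,0,-0.8,0,0,0,10],[0,0,-0.8,0,0,0,10]]]'
```

```text
t: 29.05
tcp_pos: [0.5077, -0.2338, 0.0952]
orientation: [-3.141, 0.001, -0.216]
contact_force: [-1.2, 0.8, -2.4]
gripper_width: 0.0259
```

```bash
python3 -m pendant '[[[0,0,-0.3,0,0,0,10],[0,0,-0.6,0,0,0,10],[0,0,-0.6,0,0,0,10],[0,0,-0.6,0,0,0,10]]]'
```

```text
t: 29.45
tcp_pos: [0.5077, -0.2338, 0.0946]
orientation: [-3.141, 0.001, -0.216]
contact_force: [0.0, 0.1, -3.1]
gripper_width: 0.0258
```

```bash
python3 -m pendant '[[[0,0,-0.3,0,0,0,10],[0,0,-0.6,0,0,0,10],[0,0,-0.6,0,0,0,10],[0,0,-0.6,0,0,0,10]]]'
```

```text
t: 29.85
tcp_pos: [0.5077, -0.2339, 0.0941]
orientation: [-3.141, 0.001, -0.216]
contact_force: [0.8, -0.2, 0.5]
gripper_width: 0.0255
```

Shoulder contact at TCP z = 0.0941, as predicted (0.094), with about 3 N. Releasing and checking.

```bash
python3 -m pendant '[[[0,0,0,0,0,0,30],[0,0,0,0,0,0,40],[0,0,0,0,0,0,60],[0,0,0,0,0,0,70],[0,0,0,0,0,0,70],[0,0,0,0,0,0,70],[0,0,0,0,0,0,70]]]' 20
python3 -c "
from h import *
import cv2
gob(.094)
cv2.imwrite('pics/w5.png',ctrl.snapshot('wrist'));cv2.imwrite('pics/s5.png',cv2.resize(ctrl.snapshot('side')[120:210,215:305],None,fx=6,fy=6,interpolation=2))"
```

```text
t: 30.55
tcp_pos: [0.5078, -0.2339, 0.0941]
orientation: [-3.141, 0.001, -0.216]
contact_force: [0.6, 0.3, 0.1]
gripper_width: 0.0696
t 30.55 tcp [ 0.5078 -0.2339  0.0941] f [0.61 0.33 0.1 ]
shift mm [ 0.01  0.13 -0.13] rot deg [-0.03 -0.05  0.06]
```

View pics/s5.png

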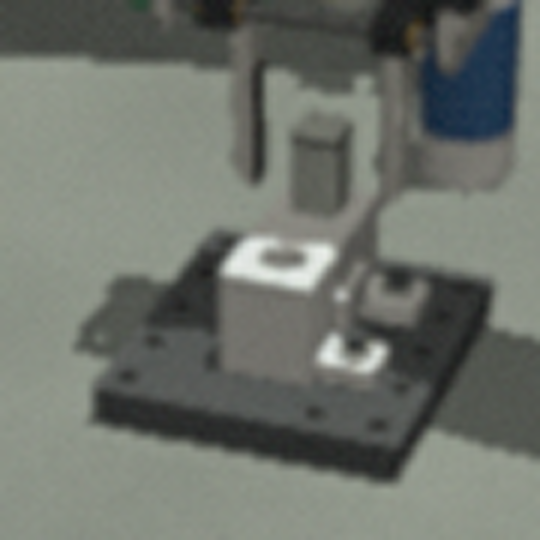

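View pics/w5.png

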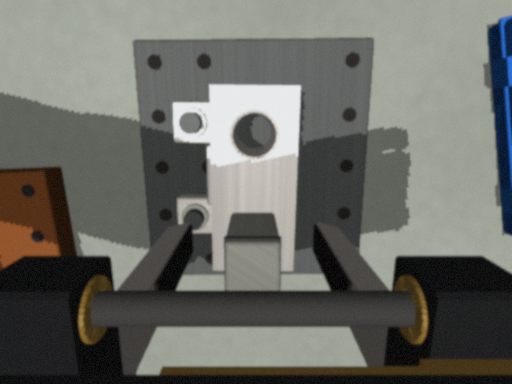

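The pin stands upright and seated with the jaws clear on both sides. Retreating straight up.

```bash
python3 -m pendant '[[[0,0,10,0,0,0,70],[0,0,25,0,0,0,70],[0,0,45,0,0,0,70],[0,0,70,0,0,0,70],[0,0,95,0,0,0,70],[0,0,120,0,0,0,70],[0,0,130,0,0,0,70],[0,0,130,0,0,0,70]]]'
python3 -m pendant '[[[-30,30,0,0,0,0,70],[-60,65,10,0,0,0,70],[-75,100,20,0,0,0,70],[-80,135,20,0,0,0,70],[-80,160,20,0,0,0,70],[-80,160,20,0,0,0,70],[-80,160,20,0,0,0,70]]]'
python3 - <<'E'
from h import *
import cv2
t=ctrl.snapshot('top')
cv2.imwrite('pics/t6.png',cv2.resize(t[155:230,275:355],None,fx=7,fy=7,interpolation=2))
cv2.imwrite('pics/s6.png',ctrl.snapshot('side'))
E
```

```text
t: 31.45
tcp_pos: [0.5087, -0.2342, 0.2258]
orientation: [3.141, -0.002, -0.216]
contact_force: [0.9, -0.2, 1.1]
gripper_width: 0.07
t: 32.15
tcp_pos: [0.4281, -0.0743, 0.245]
orientation: [3.141, -0.001, -0.215]
contact_force: [0.2, -0.0, -0.2]
gripper_width: 0.07
```

View pics/t6.png

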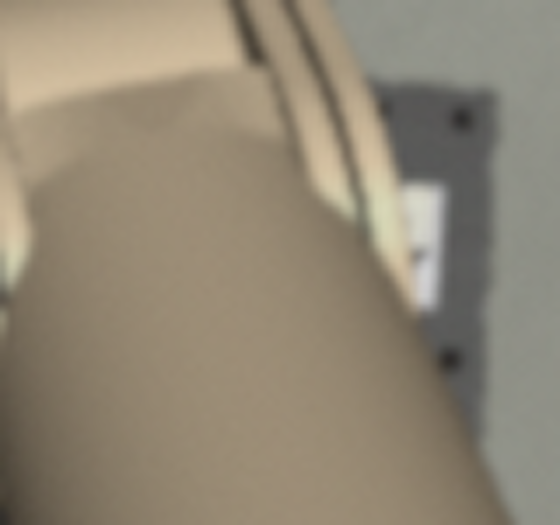

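View pics/s6.png

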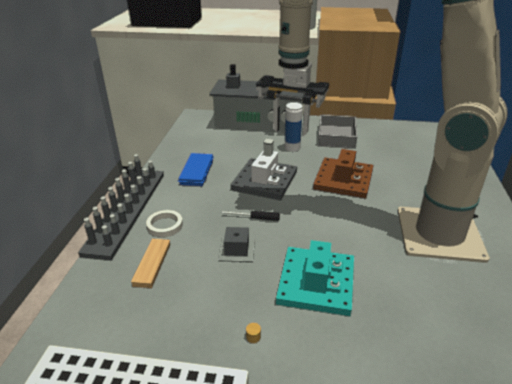

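The side view shows the pin upright in the casting at (268,147) and all bystanders where they were. The arm blocks the top view. Handing in.

```bash
python3 -c "
from plant import ctrl
print(ctrl.close_job())"
```

```text
the job is handed in; nothing more can be done
None
```

The setting pin is seated in the casting's smaller bore and released, and the job was handed in at about 32 s; no verdict was reported.

- **Touches:** I pressed the shank on the far side's left end, then its right end, then the middle of the right-hand end face. Each was held for about half a second at roughly 5 to 6 N at the wrist.
- **Casting found:** the touches gave a casting yaw of -0.2255 rad. They put the smaller bore at (0.508, -0.234), within about 2 mm of the top camera.
- **Insertion:** the pin went down without resistance. The shoulder met the casting at TCP z = 0.0941 m, against 0.094 m predicted, with about 3 N.
- **Last checks:** the side view shows the pin upright in the casting, the jaws clear of it and the bystanders where they were. The arm blocked the last top view, so the bystander check rests on the side view alone.
- **Disagreement:** the wrist and top cameras differed by 4 to 5 mm along x at the fixture. I relied on the touches instead.

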